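Cull faulty weld coupons and refill the rack

TASK

One of the three weld coupons in the slotted rack is too short, and one of the two loose coupons on the bench is bent: lay both of these rejects inside the grey tray. Then slide the sound loose coupon edgewise into the rack slot that came free, fully down to the slot floor and centred lengthwise. Leave the other two coupons in the rack as they are and do not disturb the things lying around.

Things in the scene. Friction and masses are not known exactly. Their poses are not given: they have to be found in the camera images.
- rack: Black plastic rack fixed to the bench, left or right: 80 (x) x 164 (y) x 26 mm high; origin at the centre of its underside. Three slots along x, open on top and at both ends, at y = -60, 0, +60 mm, 16 mm wide, floor 8 mm above the bench; mouths bevelled (4 mm) to 24 mm. Coupons stand in them on a long edge, sticking out 24 mm on top and (110 mm ones) 15 mm at each end.
- tray: Grey open tray for rejects, fixed to the bench, 170 (x) x 220 (y) x 40 mm high outside, walls and floor 5 mm; origin at the centre of its underside.
- sound_a: Sound coupon already in a rack slot (any of them), flat plate 110 x 12 x 42 mm high. Standing on a long edge; origin at the centre of its underside, x along its length, y through its thickness, z up as it stands. Nothing holds it down. Bare aluminium, about 0.15 kg, with a dark weld seam across it.
- sound_b: Like sound_a, in another rack slot.
- short: Faulty coupon standing in the remaining rack slot: same plate with one end sawn off, only 75 mm long, 12 mm thick, 42 mm high. Standing on a long edge; origin at the centre of its underside, x along its length, y through its thickness, z up as it stands. Nothing holds it down. Bare aluminium, about 0.10 kg, with a dark weld seam across it.
- short_mid (a point): Centre of the short coupon, 21 mm above the middle of its lower edge.
- spare: Sound loose coupon standing free on the bench, 110 x 12 x 42 mm high. Standing on a long edge; origin at the centre of its underside, x along its length, y through its thickness, z up as it stands. Nothing holds it down. Bare aluminium, about 0.15 kg, with a dark weld seam across it.
- bent: Faulty loose aluminium coupon, 0.15 kg, standing on its long edge on the bench, 12 mm thick, 42 mm high, bent to a wide V seen from above. Origin on the underside at the middle of the V's outline; z up. Mid-thickness, the bend is at x = 0, y = -10 mm; two 60 mm legs run to x = +-56, y = +10 mm (20 degrees to x each). Grip across the bend (closing along y) or on a leg.
- bent_mid (a point): 21 mm above the bent coupon's origin (half height).
- mount1: Black round specimen mount, 30 mm across, 20 mm high, lying near the loose coupons; not to be disturbed. Origin under its centre.
- mount2: A second such mount.
- pen: Marker pen, 140 mm, on the bench; leave it.
- caliper: Caliper, 200 mm, flat on the bench; leave it.
- jar: White jar, 56 mm across, 70 mm high; leave it.
- loupe: Black loupe, 46 mm across, 36 mm high; leave it.
Mind the look-alikes: they are no part of the job. Leave any blue look-alike of the spare alone.

How it is judged:
On the way, in this order (a step that is already met when the one before it is completed fails the run):
1. the short and the bent coupon lie in the tray (x of short_mid in the frame of tray between -0.075 and 0.075 m and y of short_mid in the frame of tray between -0.1 and 0.1 m and z of each of short_mid, bent_mid in the frame of tray below 0.046 m and linear speed of each of short, bent below 0.03 m/s and x of bent_mid in the frame of tray between -0.075 and 0.075 m and y of bent_mid in the frame of tray between -0.1 and 0.1 m), for 0.2 s.
2. the sound loose coupon is seated in the free slot (x of spare in the frame of rack between -0.016 and 0.016 m and (y of spare in the frame of rack between -0.066 and -0.054 m or y of spare in the frame of rack between -0.006 and 0.006 m or y of spare in the frame of rack between 0.054 and 0.066 m) and z of spare in the frame of rack between 0.004 and 0.0115 m and angle between spare's own z axis and vertical below 0.15 rad and angle between the x axis of spare and the x axis of rack, either way round below 0.1 rad), for 0.2 s.
At the end, for the whole second after the job is handed in: Short and bent coupons rest in the tray, centres inside its walls and under 46 mm above the bench. The spare and both other sound coupons stand in rack slots: upright (9 deg), along the slot (6 deg), on its floor (3.5 mm), centred lengthwise within 16 mm. All at rest (all of step 1 and all of step 2 and x of sound_a in the frame of rack between -0.016 and 0.016 m and (y of sound_a in the frame of rack between -0.066 and -0.054 m or y of sound_a in the frame of rack between -0.006 and 0.006 m or y of sound_a in the frame of rack between 0.054 and 0.066 m) and z of sound_a in the frame of rack between 0.004 and 0.0115 m and angle between each of sound_a, sound_b's own z axis and vertical below 0.15 rad and angle between the x axis of each of sound_a, sound_b and the x axis of rack, either way round below 0.1 rad and x of sound_b in the frame of rack between -0.016 and 0.016 m and (y of sound_b in the frame of rack between -0.066 and -0.054 m or y of sound_b in the frame of rack between -0.006 and 0.006 m or y of sound_b in the frame of rack between 0.054 and 0.066 m) and z of sound_b in the frame of rack between 0.004 and 0.0115 m and linear speed of spare below 0.02 m/s); the robot touches nothing.
It fails at once if a specimen mount is pushed more than 30 mm (distance of any of mount1, mount2 from where it was at the start of the episode above 0.03 m).
It fails at once if the pen, caliper, jar or loupe is pushed more than 30 mm (distance of any of pen, caliper, jar, loupe from where it was at the start of the episode above 0.03 m).
It fails at once if a sound coupon in the rack is pushed more than 15 mm (distance of any of sound_a, sound_b from where it was at the start of the episode above 0.015 m).
It also fails if it takes over 72 s, if anything falls off the work surface, if the arm or the gripper's body presses on something with over 40 N, if the wrist force passes 120 N, or if a joint passes its speed limit or range.

ROBOT

A 6-joint arm with a two-finger parallel gripper is mounted at the origin on the work surface. World frame = base frame: x ahead of the robot, y to its left, z up, the work surface at z = 0. Lengths are in m, angles in rad, forces in N, time in s.
With the tool pointing down it reaches from about 0.225 to 0.875 m from the base axis. Payload 3.4 kg.
Tool frame: the origin (TCP) lies between the finger pads; the fingertips stand 19 mm ahead of it and the grasp point (between the pads) is the TCP; z points along the fingers, y is the line along which they close (so a half turn about z gives the same grasp; the last joint's range is limited). The gripper opens to 85 mm and grips with 20 to 120 N. Pads are 22 mm wide; open, the fingers measure 114 mm over their backs; the gripper's body (76 mm by 85 mm) begins 54 mm behind the grasp point. The pads swing forward as they close: fully open they stand 13 mm farther back than shut.
Start: joints at [1.033, 0.276, 1.505, -0, 1.361, -0.121], TCP at [0.233, 0.526, 0.25] pointing down, gripper open.
Joint ranges: [-2.89, 2.89], [-0.75, 2.08], [0.22, 2.7], [-1.18, 4.32], [0.11, 2.71], [-2.7, 2.7]. Speed limits (rad/s): [2.57, 2.57, 3.14, 3.14, 3.14, 3.14].

INTERFACE

Orientations are given as a unit quaternion [w, x, y, z].
In Python, from rig import get_state, imaging, ticket gives the robot as it stands. The module is installed in compiled form; this text tells all that it offers.
- The arm moves only by the shell command python3 -m inch 'ROWS' [FORCE]. ROWS is JSON, a list of rows, each an object with "claw": the opening, from -1 (shut) to 1 (fully open); "travel": the shift along the world's x, y, z in units of 200 mm (1.0 is 200 mm), a list of three; "turn": the turn about the world's z in units of 180 degrees (1.0 is 180 degrees). A call has 1 to 5 rows; each row is the pose to reach, as a shift and turn from the pose commanded when the call began, turning the shorter way round; what a row does not reach only later rows make up. A row lasts 1/10 s, in which the tool goes at most 50 mm and 8.59 degrees, less where a joint would pass 70% of its speed; a pose out of reach is approached as far as the arm can. A call with a number of a shift or a turn outside -1 to 1 is refused whole. A call with a gripper value outside its range is refused whole. The fingers move at their own pace and stop on an object; FORCE is the grip in N (left out, the last holds). Time passes only in rows, so rows that repeat a pose let the fingers close. It gives the time, the measured TCP pose, the force, the opening and the grip force at its end, in the units of the state.
- get_state(): the state, without advancing time (a new reading comes with each control period).
- imaging.get_image(name): name is "scene" or "top" or "wrist"; returns the picture (400x640x3 uint8, red, green, blue); there is no depth.
- imaging.camera_params(name): a dict with "camera_matrix" (3x3 intrinsics, pixels), "cam_to_world" (4x4, takes a point from camera to world coordinates); the wrist camera has in their place "T_tool_cam" (4x4, takes a point from camera to tool coordinates, whose origin is the TCP and whose axes are the flange's). Camera axes: x right, y down, z forward; pixel columns grow to the right and rows downward; lengths in m; the calibration is good to about 2 mm. A picture is of the moment at which its call begins: read the wrist's pose just before it. camera_params takes no time and is no camera call.
- ticket.sign_off(): hands the job in; it is judged then, once.
The state is a dict: "clock": time; "qpos": joint angles; "qd": joint speeds; "effort": joint torques, N m; "position": TCP position; "ee_rot": TCP orientation; "contact_force": force on the tool from outside, world axes, zero at the start; "moment": the same for the moment, N m; "width": finger opening in m; "gripper_force": force on a finger pad.
Only numpy, scipy, OpenCV 4.12 (cv2) and the standard library are available. Lean on these libraries where they do the work, as an engineer would, in place of code of your own. Each camera call takes 0.05 s, during which the arm holds its last target. There are 200 camera calls.

## Working session

There is one attempt and no reset: what is moved stays moved. The work goes in short steps, Python scripts to look and compute and a shell command to move; the robot and the scene stay as the last step left them, time stands still between calls to the robot, and variables do not carry over. Pictures are saved under pics/ and viewed, at most 13 in all, crops included, and the job is handed in when it is done.

```bash
mkdir -p pics; python3 - <<'E'
from rig import get_state, imaging
import cv2, numpy as np
np.set_printoptions(precision=4,suppress=True)
for n in ["top","scene"]:
    im=imaging.get_image(n); cv2.imwrite(f"pics/{n}0.png",im[:,:,::-1]); p=imaging.camera_params(n)
    print(n,p["camera_matrix"],p["cam_to_world"])
print(imaging.camera_params("wrist")); s=get_state(); print(s)
E
```

```text
top [[389.0272   0.     319.9672]
 [  0.     389.0272 192.2021]
 [  0.       0.       1.    ]] [[ 0.0675 -0.9734  0.219   0.3852]
 [-0.9977 -0.0643  0.0215 -0.0288]
 [-0.0068 -0.2199 -0.9755  0.8994]
 [ 0.      0.      0.      1.    ]]
scene [[463.4754   0.     323.2688]
 [  0.     463.4754 202.4183]
 [  0.       0.       1.    ]] [[ 0.3385  0.5948 -0.7291  1.4485]
 [ 0.9407 -0.2306  0.2487 -0.2935]
 [-0.0202 -0.7701 -0.6376  0.8237]
 [ 0.      0.      0.      1.    ]]
{'camera_matrix': array([[320.8241,   0.    , 327.8811],
       [  0.    , 320.8241, 201.034 ],
       [  0.    ,   0.    ,   1.    ]]), 'T_tool_cam': array([[-0.0014, -0.9512, -0.3087,  0.0808],
       [ 1.    , -0.0013, -0.0003,  0.    ],
       [-0.0001, -0.3087,  0.9512, -0.1229],
       [ 0.    ,  0.    ,  0.    ,  1.    ]])}
{'clock': 0.1, 'qpos': array([ 1.033 ,  0.2765,  1.506 , -0.    ,  1.3607, -0.121 ]), 'qd': array([-0.0006, -0.0024, -0.0022,  0.0012,  0.0031,  0.0007]), 'effort': array([  0.0034, -41.7698, -24.6408,  -0.0002,   0.0058,   0.    ]), 'position': array([0.2326, 0.5254, 0.2495]), 'ee_rot': array([-0.0003,  0.2069,  0.9784, -0.0008]), 'contact_force': array([-0.5331,  0.2495, -0.1298]), 'moment': array([0.0279, 0.0109, 0.0153]), 'gripper_force': 0.0, 'width': 0.08545392739325444}
```

View pics/top0.png

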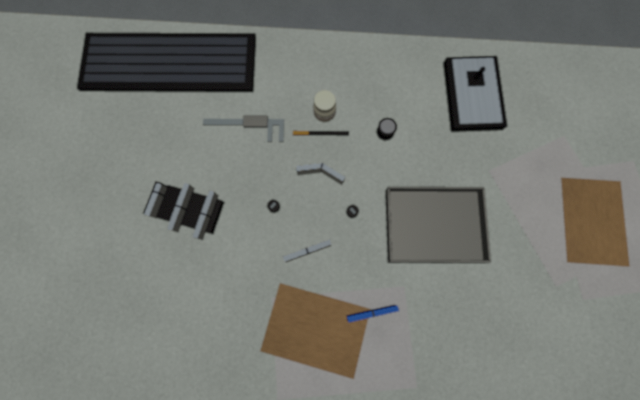

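View pics/scene0.png

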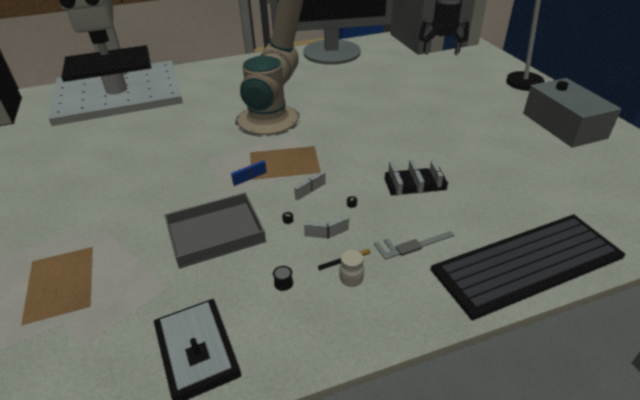

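The top view shows the rack at about (184,208), the tray at (438,225), the bent coupon at (320,172), the spare at (307,251) and the mounts at (273,206) and (352,211). The blue decoy is at (372,313). I'll zoom in to get precise pixel positions.

```bash
cat > h.py <<'E'
import numpy as np, cv2
from rig import imaging, get_state
from scipy.spatial.transform import Rotation as R
def cam(n,pose=None):
    p=imaging.camera_params(n)
    if n!="wrist": return p["camera_matrix"],p["cam_to_world"]
    s=pose or get_state(); q=s["ee_rot"]; T=np.eye(4); T[:3,:3]=R.from_quat([q[1],q[2],q[3],q[0]]).as_matrix(); T[:3,3]=s["position"]
    return p["camera_matrix"],T@p["T_tool_cam"]
def back(n,uv,z,C=None):
    K,T=C or cam(n); d=T[:3,:3]@np.linalg.solve(K,[uv[0],uv[1],1]); o=T[:3,3]
    return o+d*(z-o[2])/d[2]
def proj(n,X,C=None):
    K,T=C or cam(n); c=(np.atleast_2d(X)-T[:3,3])@T[:3,:3]; p=c@K.T; return p[:,:2]/p[:,2:]
E
python3 - <<'E'
import cv2,numpy as np
im=cv2.imread("pics/top0.png")
a=cv2.resize(im[172:247,135:235],None,fx=8,fy=8,interpolation=cv2.INTER_CUBIC)[:, :800]
cv2.imwrite("pics/c1.png",cv2.convertScaleAbs(a,alpha=1.3))
b=cv2.resize(im[155:270,260:365],None,fx=5,fy=5,interpolation=cv2.INTER_CUBIC)
cv2.imwrite("pics/c2.png",b)
from h import *
for nm,uv,z in [("tray tl",(388,188),.04),("tr",(483,188),.04),("bl",(388,262),.04),("br",(489,262),.04),("m1",(273,206),.02),("m2",(352,211),.02),("spare",(307,251),.04),("bent",(320,170),.04),("rack",(184,208),.03),("jar",(324,100),.07),("pen",(320,133),.01)]: print(nm,back("top",uv,z).round(3))
E
```

```text
tray tl [ 0.598 -0.163  0.04 ]
tr [ 0.612 -0.377  0.04 ]
bl [ 0.433 -0.168  0.04 ]
br [ 0.447 -0.386  0.04 ]
m1 [0.543 0.096 0.02 ]
m2 [ 0.543 -0.086  0.02 ]
spare [0.444 0.01  0.04 ]
bent [ 0.63  -0.006  0.04 ]
rack [0.523 0.297 0.03 ]
jar [ 0.79  -0.005  0.07 ]
pen [0.732 0.001 0.01 ]
```

View pics/c1.png

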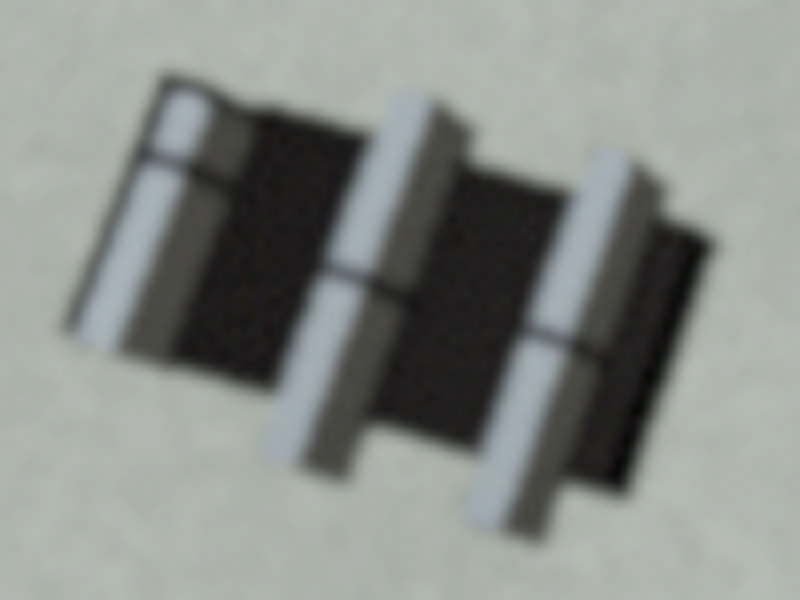

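View pics/c2.png

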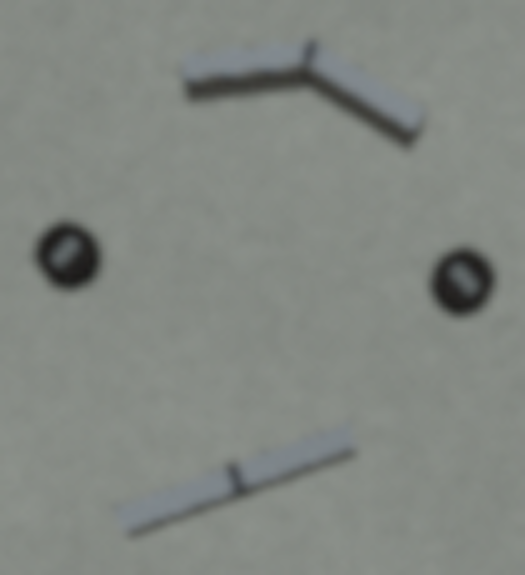

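c1 shows the short coupon in the leftmost slot (+y side), with its top face from (188,90) to (98,345). The two long ones run (415,92)–(285,460) and (615,152)–(488,525). c2 shows the bent coupon with its bend at (308,57) and its ends at (185,70) and (420,120). The spare's top face runs (121,517)–(352,436).

```bash
python3 - <<'E'
from h import *
f=lambda p,s,o:((p[0]+.5)/s-.5+o[0],(p[1]+.5)/s-.5+o[1])
def seg(n,a,b,s,o,z):
    A,B=back("top",f(a,s,o),z),back("top",f(b,s,o),z); d=A-B
    print(n,A.round(4),B.round(4),"mid",((A+B)/2).round(4),"len",np.linalg.norm(d).round(4),"ang",np.degrees(np.arctan2(d[1],d[0])).round(1)); 
o=(135,172)
seg("short",(188,88),(98,347),8,o,.05); seg("m",(415,92),(284,460),8,o,.05); seg("r",(615,152),(488,525),8,o,.05)
seg("rackR",(710,242),(625,492),8,o,.026)
o=(260,155)
seg("spare",(352,436),(121,517),5,o,.042); seg("bentL",(308,57),(185,70),5,o,.042); seg("bentR",(308,57),(420,120),5,o,.042);seg("bentends",(185,70),(420,120),5,o,.042)
s=get_state(); m=R.from_quat(np.roll(s["ee_rot"],-1)).as_matrix(); print(m.round(3), np.degrees(np.arctan2(m[1,1],m[0,1])))
E
```

```text
short [0.574  0.3561 0.05  ] [0.499  0.3693 0.05  ] mid [0.5365 0.3627 0.05  ] len 0.0761 ang -10.0
m [0.577  0.2919 0.05  ] [0.4713 0.313  0.05  ] mid [0.5242 0.3024 0.05  ] len 0.1079 ang -11.3
r [0.5635 0.2332 0.05  ] [0.4573 0.2545 0.05  ] mid [0.5104 0.2438 0.05  ] len 0.1083 ang -11.3
rackR [0.5441 0.21   0.026 ] [0.4711 0.2252 0.026 ] mid [0.5076 0.2176 0.026 ] len 0.0745 ang -11.7
spare [ 0.4677 -0.0395  0.042 ] [0.4259 0.0587 0.042 ] mid [0.4468 0.0096 0.042 ] len 0.1067 ang -66.9
bentL [ 0.6393 -0.0086  0.042 ] [0.6294 0.0472 0.042 ] mid [0.6344 0.0193 0.042 ] len 0.0567 ang -80.0
bentR [ 0.6393 -0.0086  0.042 ] [ 0.6128 -0.0615  0.042 ] mid [ 0.6261 -0.0351  0.042 ] len 0.0591 ang 63.4
bentends [0.6294 0.0472 0.042 ] [ 0.6128 -0.0615  0.042 ] mid [ 0.6211 -0.0071  0.042 ] len 0.11 ang 81.3
[[-0.914  0.405 -0.001]
 [ 0.405  0.914 -0.001]
 [ 0.    -0.002 -1.   ]] 66.11863696770813
```

```bash
python3 -m inch '[{"claw":0.1,"travel":[0.75,-0.4,0],"turn":0.07},{"claw":0.1,"travel":[0.75,-0.4,0],"turn":0.07},{"claw":0.1,"travel":[0.75,-0.4,0],"turn":0.07},{"claw":0.1,"travel":[0.75,-0.4,0],"turn":0.07},{"claw":0.1,"travel":[0.75,-0.4,0],"turn":0.07}]' 40
python3 -m inch '[{"claw":0.1,"travel":[0.765,-0.425,-0.5],"turn":0},{"claw":0.1,"travel":[0.765,-0.425,-0.5],"turn":0},{"claw":0.1,"travel":[0.765,-0.425,-0.5],"turn":0},{"claw":0.1,"travel":[0.765,-0.425,-0.5],"turn":0},{"claw":0.1,"travel":[0.765,-0.425,-0.5],"turn":0}]'
python3 - <<'E'
from h import *
s=get_state();C=cam("wrist",s);im=imaging.get_image("wrist");cv2.imwrite("pics/w1.png",im[:,:,::-1])
print(s["position"],proj("wrist",[[.536,.361,.05],[.5242,.3024,.05],[.574,.3561,.05],[.499,.3693,.05]],C))
E
```

```text
clock: 0.6
position: [0.3858, 0.4439, 0.2496]
ee_rot: [0.0, 0.1, 0.995, -0.001]
contact_force: [-1.0, -0.2, 0.3]
width: 0.0468
gripper_force: 0.0
clock: 1.1
position: [0.5376, 0.3577, 0.1458]
ee_rot: [-0.002, 0.1, 0.995, -0.002]
contact_force: [-0.6, -0.1, -0.3]
width: 0.047
gripper_force: 0.0
[0.53760007 0.35768267 0.14580622] [[332.13719519 211.41074334]
 [249.70197738 211.53068042]
 [335.64194552 258.75975626]
 [333.39439606 159.49010163]]
```

View pics/w1.png

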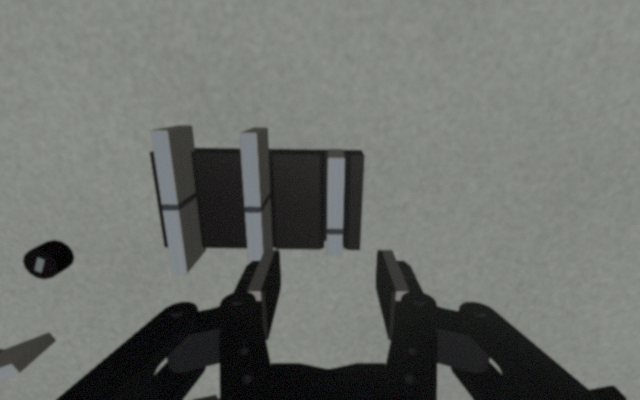

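The wrist view shows the short coupon's top at about (336,203), between the left rack coupons at x≈175 and x≈250 and the rack's right end. I'll remeasure once the arm has settled.

```bash
python3 - <<'E'
from h import *
s=get_state();C=cam("wrist",s);im=imaging.get_image("wrist");print(s["position"])
g=cv2.cvtColor(im,cv2.COLOR_RGB2GRAY)
for r in (170,190,210):
    print(r,g[r,150:370:2].tolist())
print(g[130:280:3,336].tolist())
c=proj("wrist",[[.536,.361,.05],[.574,.3561,.05],[.499,.3693,.05]],C);print(c)
E
```

```text
[0.53603075 0.35924951 0.14735106]
170 [124, 64, 58, 113, 127, 127, 128, 129, 126, 128, 122, 91, 61, 58, 56, 55, 56, 57, 57, 58, 55, 38, 23, 31, 22, 31, 36, 31, 29, 26, 34, 20, 26, 29, 30, 31, 28, 34, 28, 30, 32, 34, 32, 34, 37, 89, 125, 126, 128, 128, 126, 127, 126, 113, 67, 54, 55, 56, 55, 35, 26, 35, 33, 40, 39, 37, 36, 37, 42, 38, 33, 40, 38, 37, 39, 41, 42, 41, 40, 37, 39, 41, 37, 40, 33, 29, 33, 55, 113, 133, 131, 132, 131, 130, 130, 132, 96, 36, 28, 32, 41, 45, 41, 46, 43, 57, 110, 127, 130, 132]
190 [134, 134, 99, 43, 82, 124, 127, 129, 129, 129, 128, 127, 107, 64, 55, 56, 55, 57, 56, 59, 60, 53, 38, 26, 24, 28, 22, 31, 25, 29, 29, 31, 22, 31, 29, 27, 32, 27, 28, 30, 31, 29, 27, 30, 34, 39, 100, 126, 126, 127, 128, 128, 127, 124, 95, 56, 57, 57, 51, 43, 19, 23, 35, 32, 33, 36, 37, 33, 34, 34, 37, 37, 37, 37, 31, 39, 36, 38, 36, 31, 34, 35, 36, 37, 30, 31, 29, 62, 120, 132, 133, 131, 131, 131, 130, 124, 76, 29, 30, 33, 39, 41, 36, 43, 44, 85, 127, 129, 132, 133]
210 [135, 137, 142, 128, 69, 34, 51, 57, 59, 56, 58, 58, 60, 54, 44, 41, 51, 58, 57, 55, 55, 60, 55, 42, 23, 21, 31, 28, 26, 29, 23, 20, 26, 25, 26, 28, 22, 28, 28, 28, 27, 30, 32, 30, 26, 31, 33, 54, 58, 55, 58, 61, 62, 61, 58, 38, 46, 55, 55, 53, 30, 25, 32, 35, 32, 33, 33, 33, 30, 32, 33, 33, 35, 34, 34, 38, 31, 35, 38, 35, 37, 39, 33, 33, 29, 28, 26, 68, 122, 130, 130, 132, 130, 129, 131, 116, 58, 27, 29, 34, 35, 46, 36, 35, 51, 111, 133, 132, 131, 134]
[138, 137, 134, 132, 132, 135, 135, 108, 69, 68, 103, 130, 130, 129, 130, 130, 129, 129, 131, 131, 131, 130, 130, 131, 130, 129, 131, 129, 128, 127, 127, 129, 129, 118, 59, 74, 125, 128, 128, 129, 129, 131, 127, 133, 137, 136, 134, 135, 133, 134]
[[330.18546659 213.18468061]
 [333.7186699  260.0696923 ]
 [331.36756791 161.83040477]]
```

```bash
python3 - <<'E'
from h import *
C=cam("wrist");print(get_state()["position"],get_state()["ee_rot"])
for uv in [(334.3,170),(333.7,190),(333.5,210),(253,170),(254.5,190),(334,160)]: print(uv,back("wrist",uv,.05,C).round(4))
E
```

```text
[0.53509785 0.36055795 0.14884284] [-1.72314134e-03  9.90325823e-02  9.95082580e-01 -4.87552120e-04]
(334.3, 170) [0.5046 0.3716 0.05  ]
(333.7, 190) [0.5188 0.3683 0.05  ]
(333.5, 210) [0.5338 0.3652 0.05  ]
(253, 170) [0.4932 0.3154 0.05  ]
(254.5, 190) [0.5076 0.3125 0.05  ]
(334, 160) [0.4975 0.3727 0.05  ]
```

```bash
python3 -m inch '[{"claw":0.1,"travel":[0,0.01,-0.3],"turn":0},{"claw":0.1,"travel":[0,0.01,-0.3],"turn":0},{"claw":0.1,"travel":[0,0.01,-0.5],"turn":0},{"claw":0.1,"travel":[0,0.01,-0.505],"turn":0},{"claw":0.1,"travel":[0,0.01,-0.505],"turn":0}]'
python3 -m inch '[{"claw":0.1,"travel":[0,0,0],"turn":0},{"claw":-1,"travel":[0,0,0],"turn":0},{"claw":-1,"travel":[0,0,0],"turn":0},{"claw":-1,"travel":[0,0,0],"turn":0},{"claw":-1,"travel":[0,0,0],"turn":0}]' 40
```

```text
clock: 1.7
position: [0.5347, 0.3636, 0.05]
ee_rot: [-0.001, 0.098, 0.995, -0.0]
contact_force: [0.4, 0.1, 0.6]
width: 0.0469
gripper_force: 0.0
clock: 2.2
position: [0.5365, 0.3632, 0.0508]
ee_rot: [0.001, 0.098, 0.995, 0.001]
contact_force: [-1.3, 0.4, 6.4]
width: 0.0112
gripper_force: 40.8
```

```bash
python3 -m inch '[{"claw":-1,"travel":[0,0,0.2],"turn":0},{"claw":-1,"travel":[0,0,0.4],"turn":0},{"claw":-1,"travel":[0,0,0.6],"turn":0},{"claw":-1,"travel":[0,0,0.6],"turn":0},{"claw":-1,"travel":[0,0,0.6],"turn":0}]'
```

```text
clock: 2.7
position: [0.536, 0.3628, 0.1702]
ee_rot: [0.001, 0.098, 0.995, 0.001]
contact_force: [-0.4, 0.2, -1.9]
width: 0.0111
gripper_force: 40.1
```

```bash
for i in 1; do
python3 -m inch '[{"claw":-1,"travel":[-0.1,-1,0],"turn":-0.2},{"claw":-1,"travel":[-0.1,-1,0],"turn":-0.2},{"claw":-1,"travel":[-0.1,-1,0],"turn":-0.2},{"claw":-1,"travel":[-0.1,-1,0],"turn":-0.2},{"claw":-1,"travel":[-0.1,-1,0],"turn":-0.2}]' | grep -v rot
python3 -m inch '[{"claw":-1,"travel":[-0.1,-1,0],"turn":-0.217},{"claw":-1,"travel":[-0.1,-1,0],"turn":-0.217},{"claw":-1,"travel":[-0.1,-1,0],"turn":-0.217},{"claw":-1,"travel":[-0.1,-1,0],"turn":-0.217},{"claw":-1,"travel":[-0.1,-1,0],"turn":-0.217}]' | grep -v rot
python3 -m inch '[{"claw":-1,"travel":[-0.065,-1,0],"turn":0},{"claw":-1,"travel":[-0.065,-1,0],"turn":0},{"claw":-1,"travel":[-0.065,-1,0],"turn":0},{"claw":-1,"travel":[-0.065,-1,0],"turn":0},{"claw":-1,"travel":[-0.065,-1,0],"turn":0}]'; done
```

```text
clock: 3.2
position: [0.513, 0.1571, 0.167]
contact_force: [0.2, 0.8, -1.0]
width: 0.0112
gripper_force: 40.1
clock: 3.7
position: [0.4945, -0.0422, 0.1676]
contact_force: [0.5, 1.4, -0.4]
width: 0.0111
gripper_force: 40.1
clock: 4.2
position: [0.4825, -0.2428, 0.1676]
ee_rot: [0.0, 0.686, 0.728, -0.001]
contact_force: [0.1, 0.5, -1.3]
width: 0.0114
gripper_force: 40.1
```

```bash

python3 -m inch '[{"claw":-1,"travel":[0,-0.175,0],"turn":0},{"claw":-1,"travel":[0,-0.175,-0.2],"turn":0},{"claw":-1,"travel":[0,-0.175,-0.4],"turn":0},{"claw":-1,"travel":[0,-0.175,-0.55],"turn":0},{"claw":-1,"travel":[0,-0.175,-0.6],"turn":0}]' | grep -v rot
python3 -m inch '[{"claw":-1,"travel":[0,0,0],"turn":0},{"claw":-1,"travel":[0,0,0],"turn":0},{"claw":-0.3,"travel":[0,0,0],"turn":0},{"claw":-0.3,"travel":[0,0,0],"turn":0},{"claw":-0.3,"travel":[0,0,0.2],"turn":0}]' | grep -v rot
python3 -m inch '[{"claw":-0.3,"travel":[0,0,0.2],"turn":0},{"claw":-0.3,"travel":[0,0,0.4],"turn":0},{"claw":0.3,"travel":[0,0,0.5],"turn":0},{"claw":1,"travel":[0,0,0.5],"turn":0},{"claw":1,"travel":[0,0,0.5],"turn":0}]'
```

```text
clock: 4.7
position: [0.4796, -0.2687, 0.0473]
contact_force: [-14.6, 11.0, 66.1]
width: 0.0112
gripper_force: 49.8
clock: 5.2
position: [0.4798, -0.2698, 0.0855]
contact_force: [0.4, -1.6, -0.6]
width: 0.0299
gripper_force: 0.0
clock: 5.7
position: [0.4826, -0.272, 0.1893]
ee_rot: [0.0, 0.684, 0.729, 0.0]
contact_force: [0.4, 0.2, -0.4]
width: 0.0723
gripper_force: 0.0
```

```bash

python3 -m inch '[{"claw":1,"travel":[0.4,0.7,0],"turn":-0.067},{"claw":1,"travel":[0.4,0.7,0],"turn":-0.067},{"claw":1,"travel":[0.4,0.7,0],"turn":-0.067},{"claw":1,"travel":[0.4,0.7,0],"turn":-0.067},{"claw":1,"travel":[0.4,0.7,0],"turn":-0.067}]' 50| grep -v rot
python3 -m inch '[{"claw":1,"travel":[0.38,0.615,-0.1],"turn":0},{"claw":1,"travel":[0.38,0.615,-0.1],"turn":0},{"claw":1,"travel":[0.38,0.615,-0.1],"turn":0},{"claw":1,"travel":[0.38,0.615,-0.1],"turn":0},{"claw":1,"travel":[0.38,0.615,-0.1],"turn":0}]'
python3 -m inch '[{"claw":1,"travel":[0,0,0],"turn":0},{"claw":1,"travel":[0,0,0],"turn":0}]' >/dev/null
python3 - <<'E'
from h import *
s=get_state();C=cam("wrist",s);im=imaging.get_image("wrist");cv2.imwrite("pics/w2.png",im[:,:,::-1])
print(s["position"],s["ee_rot"],proj("wrist",[[.6393,-.0086,.042],[.6294,.0472,.042],[.6128,-.0615,.042]],C).round(1))
im=imaging.get_image("top");cv2.imwrite("pics/t2.png",cv2.resize(im[175:280,375:500,::-1],None,fx=4,fy=4))
E
```

```text
clock: 6.2
position: [0.5627, -0.1298, 0.1873]
contact_force: [-0.3, 0.3, -0.3]
width: 0.0853
gripper_force: 0.0
clock: 6.7
position: [0.6379, -0.0099, 0.1676]
ee_rot: [-0.001, 0.757, 0.654, -0.002]
contact_force: [-0.5, -0.4, -0.3]
width: 0.0855
gripper_force: 0.0
[ 0.63801413 -0.01111805  0.1693187 ] [ 5.07792616e-05  7.57688418e-01  6.52616330e-01 -4.29481368e-04] [[331.1 196. ]
 [307.6 128.9]
 [309.9 257.8]]
```

View pics/w2.png

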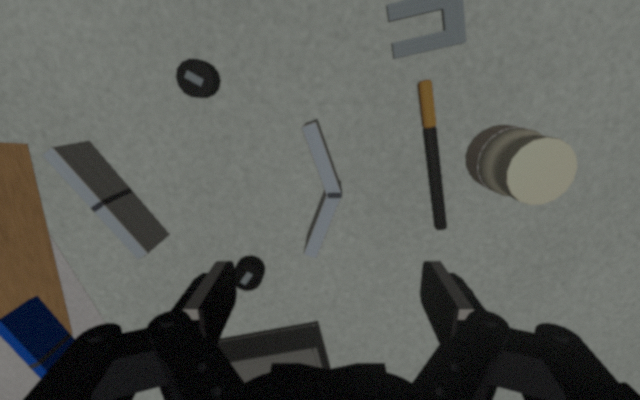

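View pics/t2.png

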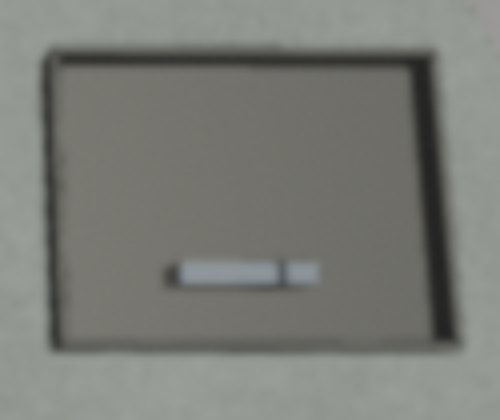

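The bent coupon's bend is at (331,192) with its ends at (308,124) and (309,252), as predicted. The tray view shows the short coupon standing well inside. I'll descend and grip the bent one.

```bash

python3 -m inch '[{"claw":1,"travel":[0,0.01,-0.25],"turn":0},{"claw":1,"travel":[0,0.01,-0.45],"turn":0},{"claw":1,"travel":[0,0.01,-0.6],"turn":0},{"claw":1,"travel":[0,0.01,-0.7],"turn":0},{"claw":1,"travel":[0,0.01,-0.7],"turn":0}]' | grep -v rot
python3 -m inch '[{"claw":-1,"travel":[0,0,0],"turn":0},{"claw":-1,"travel":[0,0,0],"turn":0},{"claw":-1,"travel":[0,0,0],"turn":0},{"claw":-1,"travel":[0,0,0],"turn":0},{"claw":-1,"travel":[0,0,0],"turn":0}]' 50 | grep -v rot
python3 -m inch '[{"claw":-1,"travel":[0,0,0],"turn":0},{"claw":-1,"travel":[0,0,0.2],"turn":0},{"claw":-1,"travel":[0,0,0.4],"turn":0},{"claw":-1,"travel":[0,0,0.6],"turn":0},{"claw":-1,"travel":[0,0,0.6],"turn":0}]'
```

```text
clock: 7.5
position: [0.6361, -0.0078, 0.0264]
contact_force: [-0.3, 0.6, -0.1]
width: 0.0854
gripper_force: 0.0
clock: 8.0
position: [0.6399, -0.0073, 0.0306]
contact_force: [0.7, 0.3, -0.1]
width: 0.0146
gripper_force: 45.8
clock: 8.5
position: [0.6422, -0.0074, 0.1553]
ee_rot: [0.004, 0.757, 0.653, 0.004]
contact_force: [0.6, -0.2, -2.8]
width: 0.0149
gripper_force: 46.5
```

```bash

python3 -m inch '[{"claw":-1,"travel":[-0.42,-1,0],"turn":0.067},{"claw":-1,"travel":[-0.42,-1,0],"turn":0.067},{"claw":-1,"travel":[-0.42,-1,0],"turn":0.067},{"claw":-1,"travel":[-0.42,-1,0],"turn":0.067},{"claw":-1,"travel":[-0.42,-1,0],"turn":0.067}]' | grep -v rot
python3 -m inch '[{"claw":-1,"travel":[0,-0.325,0],"turn":0},{"claw":-1,"travel":[0,-0.325,0],"turn":0},{"claw":-1,"travel":[0,-0.325,-0.2],"turn":0},{"claw":-1,"travel":[0,-0.325,-0.4],"turn":0},{"claw":-1,"travel":[0,-0.325,-0.5],"turn":0}]' | grep -v rot
python3 -m inch '[{"claw":-1,"travel":[0,0,0],"turn":0},{"claw":-1,"travel":[0,0,-0.02],"turn":0},{"claw":-1,"travel":[0,0,-0.04],"turn":0},{"claw":-1,"travel":[0,0,-0.06],"turn":0},{"claw":-1,"travel":[0,0,-0.06],"turn":0}]'
```

```text
clock: 9.0
position: [0.5518, -0.2106, 0.1477]
contact_force: [0.6, 0.9, -2.5]
width: 0.0147
gripper_force: 49.9
clock: 9.5
position: [0.5517, -0.2703, 0.0446]
contact_force: [-0.9, 0.7, -2.5]
width: 0.0146
gripper_force: 50.0
clock: 10.0
position: [0.555, -0.2722, 0.0377]
ee_rot: [0.0, 0.684, 0.729, 0.0]
contact_force: [-0.1, -0.3, -1.7]
width: 0.0146
gripper_force: 50.1
```

```bash

python3 -m inch '[{"claw":-1,"travel":[0,0,-0.01],"turn":0},{"claw":-1,"travel":[0,0,-0.015],"turn":0},{"claw":-0.4,"travel":[0,0,-0.015],"turn":0},{"claw":-0.3,"travel":[0,0,-0.015],"turn":0},{"claw":-0.3,"travel":[0,0,-0.015],"turn":0}]' | grep -v rot
python3 -m inch '[{"claw":-0.3,"travel":[0,0,0.2],"turn":0},{"claw":-0.3,"travel":[0,0,0.4],"turn":0},{"claw":0.3,"travel":[0,0,0.6],"turn":0},{"claw":1,"travel":[-0.2,0.2,0.7],"turn":0.1},{"claw":1,"travel":[-0.4,0.4,0.7],"turn":0.11}]'
```

```text
clock: 10.5
position: [0.5549, -0.2723, 0.0345]
contact_force: [0.3, -0.5, 0.8]
width: 0.0302
gripper_force: 0.0
clock: 11.0
position: [0.4879, -0.2047, 0.1763]
ee_rot: [0.004, 0.565, 0.825, 0.0]
contact_force: [-0.0, 0.3, -0.3]
width: 0.0722
gripper_force: 0.0
```

```bash

python3 -m inch '[{"claw":1,"travel":[-0.2,1,0],"turn":0.01},{"claw":1,"travel":[-0.2,1,0],"turn":0.01},{"claw":1,"travel":[-0.2,1,0],"turn":0.01},{"claw":1,"travel":[-0.2,1,0],"turn":0.01},{"claw":1,"travel":[-0.2,1,0],"turn":0.01}]'|grep pos
python3 -m inch '[{"claw":1,"travel":[0,0,0],"turn":0},{"claw":1,"travel":[0,0,0],"turn":0},{"claw":1,"travel":[0,0,0],"turn":0},{"claw":1,"travel":[0,0,0],"turn":0}]'
python3 - <<'E'
from h import *
s=get_state();C=cam("wrist",s);im=imaging.get_image("wrist");cv2.imwrite("pics/w3.png",im[:,:,::-1])
print(s["position"],s["ee_rot"],proj("wrist",[[.4468,.0096,.042],[.4677,-.0395,.042],[.4259,.0587,.042]],C).round(1))
import pickle;pickle.dump(C,open("C3","wb"))
E
```

```text
position: [0.4436, 0.0012, 0.1735]
clock: 11.9
position: [0.4466, -0.0048, 0.1734]
ee_rot: [0.0, 0.555, 0.832, -0.0]
contact_force: [0.0, 0.4, -0.6]
width: 0.0856
gripper_force: 0.0
[ 0.44662266 -0.00483696  0.17340347] [ 6.14209488e-05  5.55399902e-01  8.31583393e-01 -8.08457442e-05] [[336.3 183.1]
 [336.5 242.6]
 [336.1 115.8]]
```

View pics/w3.png

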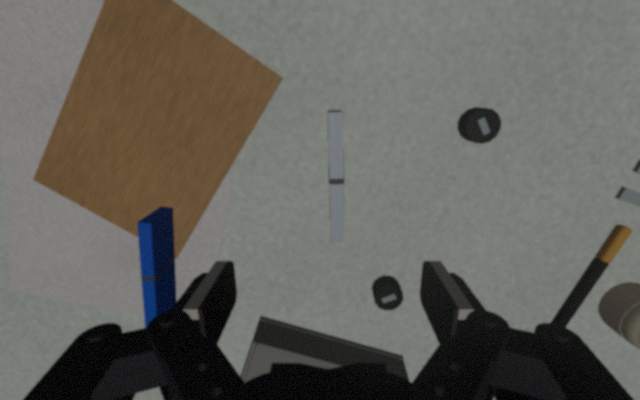

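The spare's top face runs from (335,111) to (337,241) with its seam at (336,181). That agrees with the prediction within 2 px. I'll descend and grip it high enough to clear the rack.

```bash

python3 -m inch '[{"claw":0.5,"travel":[0,0.08,-0.2],"turn":0.003},{"claw":0.5,"travel":[0,0.08,-0.4],"turn":0.003},{"claw":0.5,"travel":[0,0.08,-0.58],"turn":0.003},{"claw":0.5,"travel":[0,0.08,-0.655],"turn":0.003},{"claw":0.5,"travel":[0,0.08,-0.655],"turn":0.003}]' 60| grep -v rot
python3 -m inch '[{"claw":0.5,"travel":[0,0,0],"turn":0},{"claw":-1,"travel":[0,0,0],"turn":0},{"claw":-1,"travel":[0,0,0],"turn":0},{"claw":-1,"travel":[0,0,0],"turn":0},{"claw":-1,"travel":[0,0,0],"turn":0}]' | grep -v rot
python3 -m inch '[{"claw":-1,"travel":[0,0,0],"turn":0},{"claw":-1,"travel":[0,0,0.2],"turn":0},{"claw":-1,"travel":[0,0,0.4],"turn":0},{"claw":-1,"travel":[0,0,0.5],"turn":0},{"claw":-1,"travel":[0,0,0.5],"turn":0}]'
python3 - <<'E'
from h import *
im=imaging.get_image("top");cv2.imwrite("pics/t3.png",cv2.resize(im[160:280,130:500,::-1],None,fx=2.1,fy=2.1,interpolation=cv2.INTER_CUBIC))
E
```

```text
clock: 12.45
position: [0.4444, 0.012, 0.0403]
contact_force: [0.3, -0.1, 0.7]
width: 0.0642
gripper_force: 0.0
clock: 12.95
position: [0.4469, 0.0124, 0.0435]
contact_force: [-0.2, 0.0, 2.4]
width: 0.0107
gripper_force: 59.3
clock: 13.45
position: [0.4483, 0.0123, 0.1453]
ee_rot: [0.003, 0.551, 0.835, 0.002]
contact_force: [0.4, -0.0, -1.5]
width: 0.0109
gripper_force: 59.0
```

View pics/t3.png

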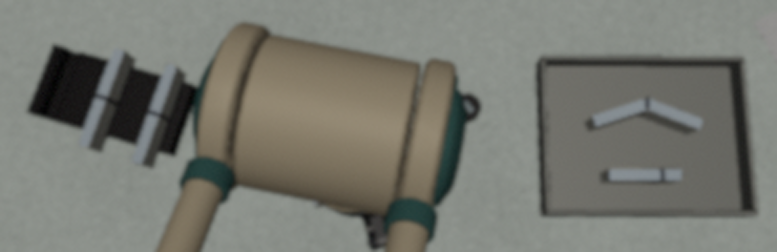

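The tray view shows both rejects well inside it: the bent one at (647,110) and the short one at (643,175). The left rack slot is free. Carrying the spare there.

```bash

python3 -m inch '[{"claw":-1,"travel":[0.22,0.88,0.1],"turn":0.154},{"claw":-1,"travel":[0.22,0.88,0.1],"turn":0.154},{"claw":-1,"travel":[0.22,0.88,0.1],"turn":0.154},{"claw":-1,"travel":[0.22,0.88,0.1],"turn":0.154},{"claw":-1,"travel":[0.22,0.88,0.1],"turn":0.154}]' | grep pos
python3 -m inch '[{"claw":-1,"travel":[0.225,0.88,0],"turn":0.154},{"claw":-1,"travel":[0.225,0.88,0],"turn":0.154},{"claw":-1,"travel":[0.225,0.88,0],"turn":0.154},{"claw":-1,"travel":[0.225,0.88,0],"turn":0.154},{"claw":-1,"travel":[0.225,0.88,0],"turn":0.154}]' | grep pos
python3 -m inch '[{"claw":-1,"travel":[0,0,0],"turn":0},{"claw":-1,"travel":[0,0,0],"turn":0},{"claw":-1,"travel":[0,0,-0.2],"turn":0},{"claw":-1,"travel":[0,0,-0.2],"turn":0},{"claw":-1,"travel":[0,0,-0.2],"turn":0}]'
python3 -m inch '[{"claw":-1,"travel":[0,0,0],"turn":0},{"claw":-1,"travel":[0,0,0],"turn":0},{"claw":-1,"travel":[0,0,0],"turn":0}]'
python3 - <<'E'
from h import *
s=get_state();C=cam("wrist",s);im=imaging.get_image("wrist")
c=(.5357,.3628); a=np.radians(-11.4); u=np.array([np.cos(a),np.sin(a)]);n=np.array([-u[1],u[0]])
P=lambda x,y,z:[*(np.array(c)+x*u+(y)*n),z]
q=proj("wrist",[P(-.04,-8e-3-4e-3,.026),P(.04,-.012,.026),P(-.04,.012,.026),P(-.04,.022,.026),P(.04,.022,.026)],C)
b=im[:,:,::-1].copy()
for p in q: cv2.circle(b,tuple(int(v) for v in p.round()),1,(0,0,255),-1)
cv2.imwrite("pics/w4.png",cv2.resize(b[80:300,180:440],None,fx=3,fy=2.7,interpolation=cv2.INTER_CUBIC)); print(s["position"],s["ee_rot"],q.round(1))
E
```

```text
position: [0.4905, 0.1921, 0.1608]
position: [0.5352, 0.3674, 0.1596]
clock: 15.0
position: [0.5343, 0.3628, 0.122]
ee_rot: [-0.001, 0.1, 0.995, -0.001]
contact_force: [0.0, 0.2, -1.0]
width: 0.0101
gripper_force: 59.3
clock: 15.3
position: [0.5358, 0.3646, 0.1239]
ee_rot: [0.001, 0.099, 0.995, 0.001]
contact_force: [0.1, 0.2, -1.7]
width: 0.0103
gripper_force: 59.3
[0.53577507 0.36463054 0.12389217] [9.61496310e-04 9.91690209e-02 9.95069911e-01 6.72380078e-04] [[307.2 158.9]
 [309.4 261.8]
 [341.8 158.9]
 [356.2 158.9]
 [353.5 261.7]]
```

View pics/w4.png

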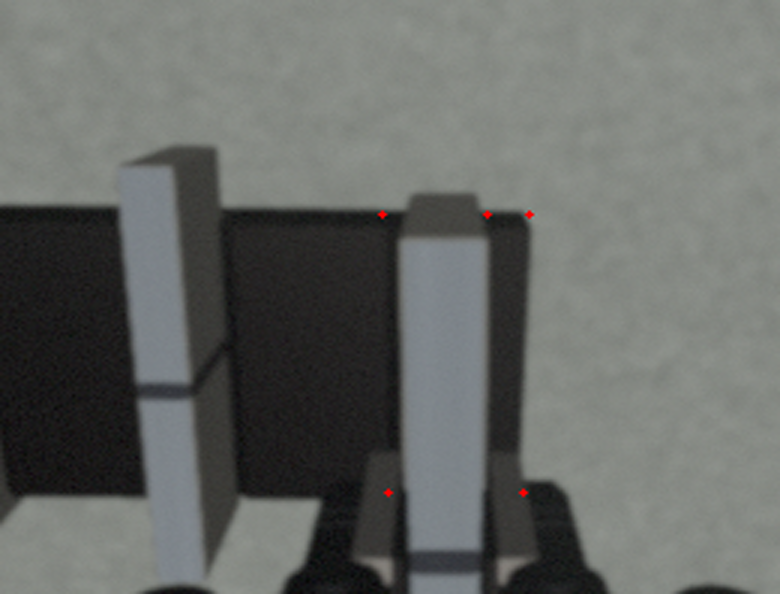

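The free slot lines up with the model: the rack corner is observed at (528,213) and predicted at (529,214). The spare hangs straight and centred in the gripper, but about 2 mm to the +y side of the slot. Checking where the arm has settled.

```bash

python3 -m inch '[{"claw":-1,"travel":[0,-0.005,-0.1],"turn":0},{"claw":-1,"travel":[0,-0.005,-0.2],"turn":0},{"claw":-1,"travel":[0,-0.005,-0.24],"turn":0},{"claw":-1,"travel":[0,-0.005,-0.24],"turn":0},{"claw":-1,"travel":[0,-0.005,-0.24],"turn":0}]' | grep -v rot
python3 -m inch '[{"claw":-1,"travel":[0,0,0],"turn":0},{"claw":-1,"travel":[0,0,0],"turn":0},{"claw":-1,"travel":[0,0,0],"turn":0},{"claw":-1,"travel":[0,0,0],"turn":0},{"claw":-1,"travel":[0,0,0],"turn":0}]'
```

```text
clock: 15.85
position: [0.5357, 0.3638, 0.0752]
contact_force: [0.1, 1.1, -0.8]
width: 0.0107
gripper_force: 59.3
clock: 16.35
position: [0.5352, 0.3635, 0.0747]
ee_rot: [0.0, 0.099, 0.995, 0.0]
contact_force: [0.3, 0.1, -0.9]
width: 0.0102
gripper_force: 59.3
```

```bash

python3 -m inch '[{"claw":-1,"travel":[0,-0.003,-0.02],"turn":0},{"claw":-1,"travel":[0,-0.003,-0.04],"turn":0},{"claw":-1,"travel":[0,-0.003,-0.06],"turn":0},{"claw":-1,"travel":[0,-0.003,-0.06],"turn":0}]' | grep -v rot
python3 -m inch '[{"claw":-1,"travel":[0,0,-0.015],"turn":0},{"claw":-1,"travel":[0,0,-0.03],"turn":0},{"claw":-1,"travel":[0,0,-0.045],"turn":0},{"claw":-1,"travel":[0,0,-0.05],"turn":0},{"claw":-1,"travel":[0,0,-0.05],"turn":0}]'
```

```text
clock: 16.75
position: [0.5345, 0.3625, 0.0615]
contact_force: [0.4, 0.4, -0.8]
width: 0.0105
gripper_force: 59.3
clock: 17.25
position: [0.535, 0.3628, 0.0523]
ee_rot: [-0.0, 0.099, 0.995, -0.0]
contact_force: [-0.2, -0.9, -1.1]
width: 0.0108
gripper_force: 59.3
```

Force-free and in the slot. Lowering the last couple of millimetres, then releasing.

```bash

python3 -m inch '[{"claw":-1,"travel":[0,0,-0.005],"turn":0},{"claw":-1,"travel":[0,0,-0.009],"turn":0},{"claw":-1,"travel":[0,0,-0.009],"turn":0},{"claw":-1,"travel":[0,0,-0.009],"turn":0}]' | grep -v rot
python3 -m inch '[{"claw":-0.6,"travel":[0,0,0],"turn":0},{"claw":-0.3,"travel":[0,0,0],"turn":0},{"claw":-0.2,"travel":[0,0,0],"turn":0},{"claw":-0.2,"travel":[0,0,0],"turn":0}]' 
python3 -m inch '[{"claw":-0.2,"travel":[0,0,0.1],"turn":0},{"claw":-0.2,"travel":[0,0,0.25],"turn":0},{"claw":-0.2,"travel":[0,0,0.5],"turn":0},{"claw":-0.2,"travel":[0,0,0.5],"turn":0},{"claw":-0.2,"travel":[0,0,0.5],"turn":0}]' |grep -v rot
python3 - <<'E'
from h import *
s=get_state();C=cam("wrist",s);im=imaging.get_image("wrist")
t=imaging.get_image("top")
a=cv2.resize(im[80:300,130:450,::-1],(640,440)); cv2.imwrite("pics/w5.png",a); cv2.imwrite("pics/t5.png",t[:,:,::-1])
c=(.5357,.3628); al=np.radians(-11.4); u=np.array([np.cos(al),np.sin(al)]);n=np.array([-u[1],u[0]])
P=lambda x,y,z:[*(np.array(c)+x*u+y*n),z]
q=proj("wrist",[P(-.055,0,.05),P(0,0,.05),P(.055,0,.05),P(-.055,-.06,.05),P(.055,-.06,.05)],C)
print(s["position"],(q-[130,80])*2)
E
```

```text
clock: 17.65
position: [0.5353, 0.3629, 0.0515]
contact_force: [-0.9, -0.2, 5.3]
width: 0.0104
gripper_force: 60.1
clock: 18.05
position: [0.5351, 0.3628, 0.0504]
ee_rot: [-0.0, 0.099, 0.995, -0.0]
contact_force: [-0.3, 0.5, -0.7]
width: 0.0341
gripper_force: 0.0
clock: 18.55
position: [0.536, 0.3633, 0.1524]
contact_force: [-0.6, -0.3, -0.5]
width: 0.0341
gripper_force: 0.0
[0.53595962 0.36328905 0.15241006] [[392.45172868 110.82041265]
 [392.81071339 260.49594524]
 [393.12169293 390.15613949]
 [218.87802809 111.02118469]
 [242.77221353 390.48332416]]
```

View pics/w5.png

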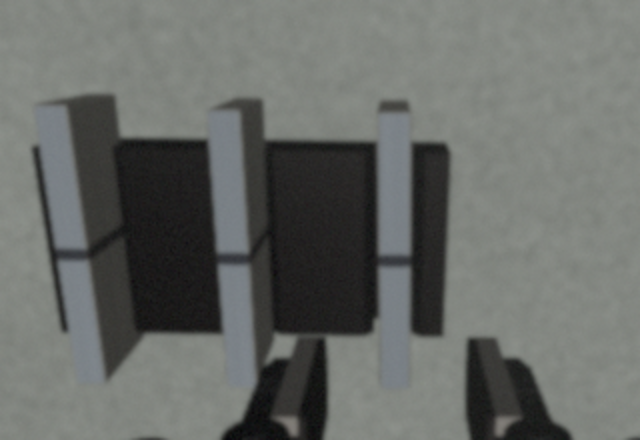

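The spare's top runs from (394,111) to (395,388), which matches a seated, centred coupon to within about 2 px. It is upright and level with its neighbours, and the gripper is clear.

```bash
python3 -c "
from rig import ticket; print(ticket.sign_off())"
```

```text
the job is handed in; nothing more can be done
None
```

The job is handed in, with no verdict returned: the short and bent coupons are in the tray, and the spare is seated upright and centred in the freed slot, after about 19 s of robot time.

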